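Make up two visor-fitting kits

ROBOT

A 6-joint arm with a two-finger parallel gripper is mounted at the origin on the work surface. World frame = base frame: x ahead of the robot, y to its left, z up, the work surface at z = 0. Lengths are in m, angles in rad, forces in N, time in s.
With the tool pointing down it reaches from about 0.275 to 0.875 m from the base axis. Payload 12.5 kg.
Tool frame: the origin (TCP) lies on the centre line of the jaws, within the pads' length; the fingertips stand r.finger_overhang ahead of it and the grasp point (between the pads) lies 3 mm ahead of it (r.finger_overhang is the distance from the TCP to the fingertips, in m); z points along the fingers, y is the line along which they close (so a half turn about z gives the same grasp; the last joint's range is limited). The gripper opens to 85 mm and grips with 20 to 120 N. Pads are 22 mm wide; open, the fingers measure 114 mm over their backs; the gripper's body (76 mm by 85 mm) begins 54 mm behind the grasp point. The pads swing forward as they close: fully open they stand 13 mm farther back than shut.
Start: joints at [-1.307, 0.351, 1.652, -0, 1.139, -0.085], TCP at [0.188, -0.517, 0.253] pointing down, gripper open.
Joint ranges: [-2.75, 2.75], [-0.79, 2.1], [0.01, 2.65], [-1.57, 4.71], [0.07, 3.14], [-2.87, 2.87]. Speed limits (rad/s): [2.22, 2.22, 2.79, 3.14, 3.14, 3.14].

INTERFACE

Orientations are given as a unit quaternion [x, y, z, w].
In Python, from cell import r, optics gives the robot as it stands. The module is installed in compiled form; this text tells all that it offers. Calls block until the motion is done:
- r.move_to(position, orientation): joint-space move of the TCP to a pose.
- r.move_linear(position, rot=None, vel=0.15): straight line of the TCP; rot=None keeps the orientation; vel is the mean speed in m/s.
- r.set_joints(angles): joint-space move.
- r.set_gripper(opening, squeeze=None): opening from 0.0 (shut) to 1.0 (fully open); squeeze is the grip in N (None keeps the last); returns when the fingers have stopped.
- r.sleep(seconds).
- r.inverse_kinematics(position, orientation): joint angles nearest the present ones, or None.
- optics.get_image(name): name is "scene" or "top"; returns a dict with "pixels" (384x512x3 uint8, red, green, blue), "depth" (384x512 float32, m along the optical axis (not along the pixel's ray), 0 where there is no reading), "fx", "fy", "cx", "cy" (pixels), "camera_from_world" (4x4, takes a point from world to camera coordinates). Camera axes: x right, y down, z forward; pixel columns grow to the right and rows downward; lengths in m; the calibration is good to about 2 mm. A picture is of the moment at which its call begins.
A pose or a line that the arm cannot do raises r.PlanningError and nothing moves.
- r.hand_in(): hands the job in; it is judged then, once.
Readings, each from a call of its own:
- r.current_t(): time.
- r.current_q(): joint angles.
- r.current_qvel(): joint speeds.
- r.current_effort(): joint torques, N m.
- r.current_tool_pos(): TCP position.
- r.current_ee_rot(): TCP orientation.
- r.current_contact_force(): force on the tool from outside, world axes, zero at the start.
- r.current_torque(): the same for the moment, N m.
- r.current_opening(): opening from 0.0 (shut) to 1.0 (fully open).
- r.current_finger_force(): force on a finger pad.
Only numpy, scipy, OpenCV 4.12 (cv2) and the standard library are available. Lean on these libraries where they do the work, as an engineer would, in place of code of your own. Each camera call takes 0.05 s, during which the arm holds its last target. There are 200 camera calls.

TASK

Make up two kits of visor fittings from the parts lying on the bench. First fill the three-compartment tray: the long link goes in its large compartment, the tall sleeve in the middle one and a pivot disc in the small end one; only when that is complete fill the two-compartment tray: the tee bracket in its large compartment and the other pivot disc in its small one. Every part must lie flat on its compartment's floor, the same way up as it lies now, and the short link and the flat ring are spares that stay where they are.

Things in the scene. Friction and masses are not known exactly. Their poses are not given: they have to be found in the camera images.
- tray_three: kit tray, black walls, light grey floor, fixed, 232 x 68 mm (own x, y), 14 mm high; walls, dividers and floor 4 mm thick. Three open compartments along x, each 60 mm wide (y): large, 96 mm long, centred at x = -64 mm; middle, 60 mm long, at x = +18 mm; small end one, 60 mm long, at x = +82 mm; all at y = 0. One tray is at left, the other at right. Origin: centre of the underside; z up
- tray_two: kit tray, black walls, light grey floor, fixed, 168 x 68 mm (own x, y), 14 mm high; walls, divider and floor 4 mm thick. Two open compartments along x, each 60 mm wide (y): small, 60 mm long, centred at x = -50 mm; large, 96 mm long, at x = +32 mm; both at y = 0. Origin: centre of the underside; z up
- long_link: black plastic link: a bar with rounded ends, 76 mm long (its x), 20 mm wide (its y), 24 mm high, a bright pin near each end; about 40 g, loose. Origin: centre of the underside; z up
- sleeve: tall plain steel tube standing on end, 30 mm outside diameter, 16 mm bore, 40 mm high; about 50 g, loose. Origin: centre of the underside; z up, along its bore
- disc_a: black plastic pivot disc: a round flange 44 mm across and 12 mm thick with a round upright boss on its centre, 22 mm across, top 34 mm above the underside; about 45 g, loose, boss up. Two identical ones; either serves either kit. Origin: centre of the underside; z up
- disc_b: black plastic pivot disc: a round flange 44 mm across and 12 mm thick with a round upright boss on its centre, 22 mm across, top 34 mm above the underside; about 45 g, loose, boss up. Two identical ones; either serves either kit. Origin: centre of the underside; z up
- bracket: aluminium tee bracket: base plate 56 x 40 mm (its x, y) and 8 mm thick, with an upright web on its middle line, 40 mm long (x), 10 mm thick (y), top at 35 mm above the underside; about 80 g, loose. Origin: centre of the underside; z up
- short_link: spare: black plastic link like the long one but only 46 mm long (x), 20 mm wide, 24 mm high; loose; must be left alone. Origin: centre of the underside; z up
- flat_ring: spare: flat steel ring, 46 mm outside diameter, 26 mm bore, 10 mm thick, lying flat; loose; must be left alone. Origin: centre of the underside; z up
There are look-alikes about, which are no part of the job. Leave any purple or yellow look-alike of the disc_b alone.

How it is judged:
On the way:
1. the kit in the three-compartment tray is complete, while neither the bracket nor the other disc is in the two-compartment tray ((((x of long_link in the frame of tray_three between -0.099 and -0.029 m and y of long_link in the frame of tray_three between -0.022 and 0.022 m and z of long_link in the frame of tray_three between 0 and 0.009 m and angle between long_link's own z axis and vertical below 0.12 rad) and (x of sleeve in the frame of tray_three between 0 and 0.036 m and y of sleeve in the frame of tray_three between -0.018 and 0.018 m and z of sleeve in the frame of tray_three between 0 and 0.009 m and angle between sleeve's own z axis and vertical below 0.12 rad) and (x of disc_a in the frame of tray_three between 0.067 and 0.097 m and y of disc_a in the frame of tray_three between -0.015 and 0.015 m and z of disc_a in the frame of tray_three between 0 and 0.009 m and angle between disc_a's own z axis and vertical below 0.12 rad) and horizontal distance between each of bracket, disc_b and tray_two above 0.09 m) or ((x of long_link in the frame of tray_three between -0.099 and -0.029 m and y of long_link in the frame of tray_three between -0.022 and 0.022 m and z of long_link in the frame of tray_three between 0 and 0.009 m and angle between long_link's own z axis and vertical below 0.12 rad) and (x of sleeve in the frame of tray_three between 0 and 0.036 m and y of sleeve in the frame of tray_three between -0.018 and 0.018 m and z of sleeve in the frame of tray_three between 0 and 0.009 m and angle between sleeve's own z axis and vertical below 0.12 rad) and (x of disc_b in the frame of tray_three between 0.067 and 0.097 m and y of disc_b in the frame of tray_three between -0.015 and 0.015 m and z of disc_b in the frame of tray_three between 0 and 0.009 m and angle between disc_b's own z axis and vertical below 0.12 rad) and horizontal distance between each of bracket, disc_a and tray_two above 0.09 m))), for 0.2 s.
At the end, for the whole second after the job is handed in: Each part lies wholly inside its named compartment, flat on the floor the way up it started (tilt under 0.12 rad, underside within 5 mm of the floor), either disc in either kit, released and at rest; the short link and the flat ring are within 20 mm of where they began ((((x of long_link in the frame of tray_three between -0.099 and -0.029 m and y of long_link in the frame of tray_three between -0.022 and 0.022 m and z of long_link in the frame of tray_three between 0 and 0.009 m and angle between long_link's own z axis and vertical below 0.12 rad) and (x of sleeve in the frame of tray_three between 0 and 0.036 m and y of sleeve in the frame of tray_three between -0.018 and 0.018 m and z of sleeve in the frame of tray_three between 0 and 0.009 m and angle between sleeve's own z axis and vertical below 0.12 rad) and (x of disc_a in the frame of tray_three between 0.067 and 0.097 m and y of disc_a in the frame of tray_three between -0.015 and 0.015 m and z of disc_a in the frame of tray_three between 0 and 0.009 m and angle between disc_a's own z axis and vertical below 0.12 rad) and (x of bracket in the frame of tray_two between 0.002 and 0.062 m and y of bracket in the frame of tray_two between -0.016 and 0.016 m and z of bracket in the frame of tray_two between 0 and 0.009 m and angle between bracket's own z axis and vertical below 0.12 rad) and (x of disc_b in the frame of tray_two between -0.065 and -0.035 m and y of disc_b in the frame of tray_two between -0.015 and 0.015 m and z of disc_b in the frame of tray_two between 0 and 0.009 m and angle between disc_b's own z axis and vertical below 0.12 rad)) or ((x of long_link in the frame of tray_three between -0.099 and -0.029 m and y of long_link in the frame of tray_three between -0.022 and 0.022 m and z of long_link in the frame of tray_three between 0 and 0.009 m and angle between long_link's own z axis and vertical below 0.12 rad) and (x of sleeve in the frame of tray_three between 0 and 0.036 m and y of sleeve in the frame of tray_three between -0.018 and 0.018 m and z of sleeve in the frame of tray_three between 0 and 0.009 m and angle between sleeve's own z axis and vertical below 0.12 rad) and (x of disc_b in the frame of tray_three between 0.067 and 0.097 m and y of disc_b in the frame of tray_three between -0.015 and 0.015 m and z of disc_b in the frame of tray_three between 0 and 0.009 m and angle between disc_b's own z axis and vertical below 0.12 rad) and (x of bracket in the frame of tray_two between 0.002 and 0.062 m and y of bracket in the frame of tray_two between -0.016 and 0.016 m and z of bracket in the frame of tray_two between 0 and 0.009 m and angle between bracket's own z axis and vertical below 0.12 rad) and (x of disc_a in the frame of tray_two between -0.065 and -0.035 m and y of disc_a in the frame of tray_two between -0.015 and 0.015 m and z of disc_a in the frame of tray_two between 0 and 0.009 m and angle between disc_a's own z axis and vertical below 0.12 rad))) and linear speed of each of long_link, sleeve, disc_a, disc_b, bracket below 0.02 m/s and distance of each of short_link, flat_ring from where it was at the start of the episode below 0.02 m); the robot touches nothing.
It fails at once if a spare (short link or flat ring) is moved by more than 30 mm (distance of any of short_link, flat_ring from where it was at the start of the episode above 0.03 m).
It also fails if it takes over 109 s, if anything falls off the work surface, if the arm or the gripper's body presses on something with over 40 N, if the wrist force passes 120 N, or if a joint passes its speed limit or range.

## Working session

There is one attempt and no reset: what is moved stays moved. The work goes in short steps, each a Python script; the robot and the scene stay as the last script left them, time stands still between calls to the robot, and variables do not carry over. Pictures are saved under pics/ and viewed, at most 14 in all, crops included, and the job is handed in when it is done.

```bash
mkdir -p pics
python3 - <<'E'
from cell import r, optics
import numpy as np, cv2
for n in("top","scene"):
    d=optics.get_image(n); np.savez(f"pics/{n}0.npz",**d)
    cv2.imwrite(f"pics/{n}0.png",cv2.resize(d["pixels"][:,:,::-1],(800,600),interpolation=cv2.INTER_CUBIC))
    print(n,d["fx"],d["cx"],d["cy"],np.round(d["camera_from_world"],3).tolist())
print(r.finger_overhang,r.current_ee_rot(),r.current_t())
E
```

```text
top 434.4935041182528 257.7608495730243 191.94266774088632 [[-0.007, -1.0, 0.025, -0.01], [-0.994, 0.004, -0.111, 0.503], [0.111, -0.026, -0.993, 0.837], [0.0, 0.0, 0.0, 1.0]]
scene 391.1588966757889 258.7671661515828 184.87190497990633 [[-0.163, 0.986, -0.016, 0.07], [0.777, 0.118, -0.619, -0.393], [-0.608, -0.114, -0.785, 1.174], [0.0, 0.0, 0.0, 1.0]]
0.022 [ 9.84832161e-01  1.73508989e-01 -4.21221022e-05 -4.93105200e-04] 0.1
```

View pics/top0.png

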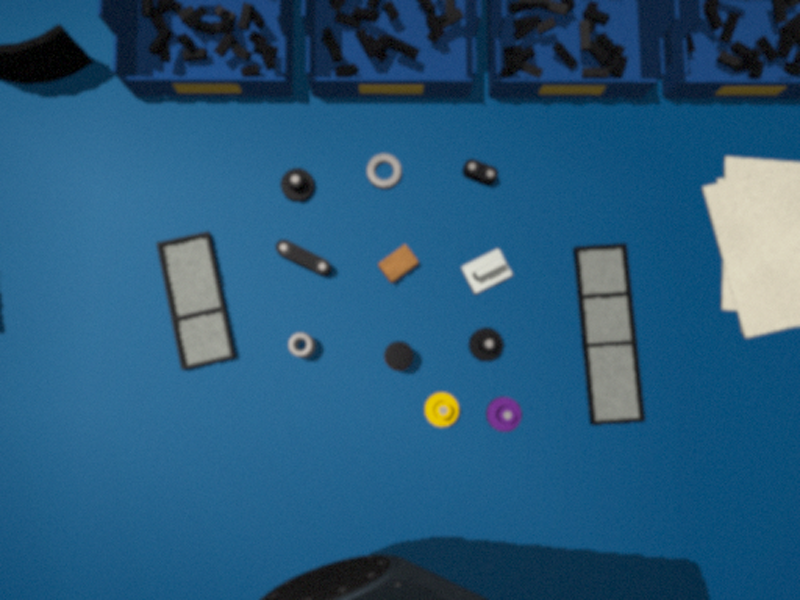

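View pics/scene0.png

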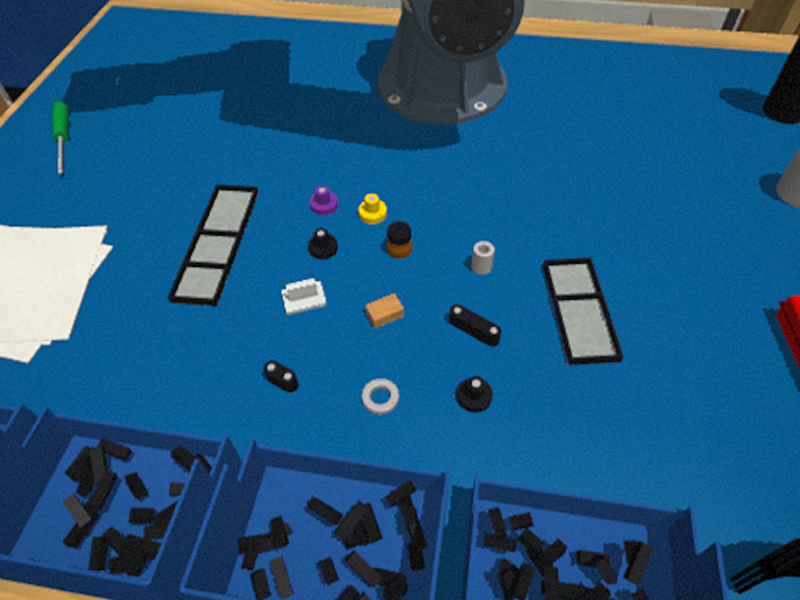

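```bash
cat > vis.py <<'E'
import numpy as np, cv2
def cloud(d):
    v,u=np.mgrid[:384,:512]; z=d["depth"].astype(float)
    P=np.stack([(u-d["cx"])/d["fx"]*z,(v-d["cy"])/d["fy"]*z,z,np.ones_like(z)],-1)
    W=P@np.linalg.inv(d["camera_from_world"]).T
    W[z<=0]=np.nan
    return W[...,:3]
def comps(d,h=0.006,amin=25):
    W=cloud(d); Z=W[...,2]
    m=(Z>h)&(Z<.1)&(W[...,0]>.2)&(W[...,0]<.66)&(abs(W[...,1])<.42)
    n,L,S,C=cv2.connectedComponentsWithStats(m.astype(np.uint8))
    for i in range(1,n):
        if S[i,4]<amin: continue
        p=W[L==i]; top=np.percentile(p[:,2],95)
        q=p[p[:,2]>top-.006]
        def rect(q):
            (c,s,a)=cv2.minAreaRect((q[:,:2]*1000).astype(np.float32))
            if s[0]<s[1]: s=s[::-1]; a+=90
            return np.round([*c,*s,(a+90)%180-90],1).tolist()
        print("px",np.round(C[i]*1.5625).astype(int),"n",S[i,4],"top",round(top*1000,1),"all",rect(p),"upper",len(q),rect(q),"mean",np.round(q.mean(0)*1000,1)[:2])
E
python3 - <<'E'
from vis import *
for n in("top","scene"):
    d=dict(np.load(f"pics/{n}0.npz")); W=cloud(d); print(n)
    b=W[(abs(W[...,1])<.2)&(W[...,0]>.3)&(W[...,0]<.6)]
    print("table z med",np.nanmedian(b[:,2]),"std",np.nanstd(b[b[:,2]<.004][:,2]))
    comps(d)
E
```

```text
top
table z med 0.0011831752230537784 std 0.0014536231377568402
px [296 189] n 208 top 35.6 all [649.5, 125.7, 42.7, 20.9, 89.9] upper 46 [654.4, 126.4, 19.7, 9.8, 82.8] mean [655.1 125.6]
px [193 299] n 815 top 16.7 all [508.1, 255.5, 168.3, 69.3, 12.7] upper 613 [508.1, 255.5, 168.3, 69.3, 12.7] mean [506.4 255.4]
px [302 256] n 388 top 27.0 all [561.4, 116.0, 75.4, 20.2, 63.1] upper 358 [561.4, 116.0, 75.3, 20.1, 63.1] mean [561.4 116. ]
px [609 329] n 1041 top 16.1 all [462.7, -281.1, 232.4, 70.1, 3.5] upper 837 [462.7, -281.3, 232.4, 69.8, 3.6] mean [ 463.8 -281.4]
px [397 262] n 342 top 22.4 all [554.3, -6.8, 45.2, 30.2, -53.2] upper 320 [554.4, -6.8, 45.2, 30.1, -53.9] mean [554.1  -6.5]
px [485 270] n 484 top 35.8 all [545.1, -123.3, 56.3, 39.1, -63.8] upper 96 [544.9, -123.5, 39.8, 9.3, -63.9] mean [ 544.6 -123. ]
px [485 343] n 368 top 35.6 all [448.5, -119.9, 43.0, 42.0, -71.2] upper 95 [448.4, -119.7, 19.9, 19.6, -47.3] mean [ 448.3 -119.8]
px [301 344] n 175 top 42.4 all [447.4, 116.6, 30.9, 28.8, -52.0] upper 129 [448.1, 115.8, 28.9, 27.3, 45.6] mean [447.9 115.9]
px [3
[... 1156 characters left out ...]
pper 98 [446.8, 115.2, 28.3, 28.1, 51.8] mean [447.2 115.5]
px [581 309] n 792 top 16.1 all [506.1, 254.2, 170.3, 69.9, 13.1] upper 583 [506.1, 254.2, 170.3, 69.9, 13.1] mean [509.  255.1]
px [302 294] n 430 top 35.5 all [543.5, -124.4, 55.5, 40.6, -63.3] upper 99 [543.1, -124.3, 39.8, 12.7, -61.3] mean [ 544.  -124.1]
px [383 309] n 330 top 22.0 all [552.6, -7.9, 45.0, 31.8, -54.5] upper 264 [552.4, -8.0, 44.8, 31.2, -55.1] mean [553.8  -7.9]
px [474 323] n 457 top 26.3 all [559.9, 114.8, 75.2, 22.4, 64.2] upper 325 [559.9, 114.8, 75.2, 22.4, 64.2] mean [560.9 115.5]
px [475 384] n 125 top 36.1 all [649.8, 124.5, 42.1, 20.3, 87.1] upper 49 [653.9, 124.5, 19.2, 12.0, 87.7] mean [654.9 124.5]
```

```bash
cat > act.py <<'E'
from cell import r, optics
import numpy as np, cv2
T3=(.4615,-.282,np.radians(3.6)); T2=(.507,.255,np.radians(12.9))
H=.14
def quat(psi): return [np.cos(psi/2),np.sin(psi/2),0,0]
def best(x,y,z,psi):
    q0=np.array(r.current_q()); c=[]
    for p in (psi,psi+np.pi,psi-np.pi):
        q=r.inverse_kinematics([x,y,z],quat(p))
        if q is not None: c.append((np.abs(np.array(q)-q0).max(),p))
    return quat(min(c)[1])
def slot(t,u): return t[0]+u*np.cos(t[2]),t[1]+u*np.sin(t[2])
def pick(x,y,psi,z,op):
    q=best(x,y,H,psi); r.set_gripper(op)
    r.move_to([x,y,H],q); r.move_linear([x,y,z],vel=.15)
    r.set_gripper(0.,squeeze=40); print("grip op",round(r.current_opening(),3),"f",r.current_finger_force())
    r.move_linear([x,y,H],vel=.2); print("lifted op",round(r.current_opening(),3))
def place(t,u,z,op):
    x,y=slot(t,u); q=best(x,y,H,t[2])
    r.move_to([x,y,H],q); r.move_linear([x,y,z+.015],vel=.2); r.move_linear([x,y,z+.0055],vel=.05)
    print("contact",np.round(r.current_contact_force(),1))
    r.set_gripper(op); r.move_linear([x,y,H],vel=.2); print("t",round(r.current_t(),1))
def snap(name,n="top"):
    d=optics.get_image(n); np.savez(f"pics/{name}.npz",**d)
    cv2.imwrite(f"pics/{name}.png",cv2.resize(d["pixels"][:,:,::-1],(800,600),interpolation=cv2.INTER_CUBIC)); return d
E
python3 - <<'E'
from act import *
from vis import *
W=cloud(dict(np.load("pics/top0.npz"))); m=(W[...,2]>.03)&(W[...,2]<.04)&(abs(W[...,0]-.66)<.02)&(abs(W[...,1]-.125)<.03)
print("far disc",W[m].mean(0))
pick(.5606,.1155,np.radians(63.5),.033,.5)
place(T3,-.064,.033,.4)
snap("a1","scene")
E
```

```text
far disc [0.66030862 0.12572754 0.03433088]
grip op 0.218 f 39.826483726501465
lifted op 0.222
contact [ 0.2 -0.4  0.3]
t 8.6
```

View pics/a1.png

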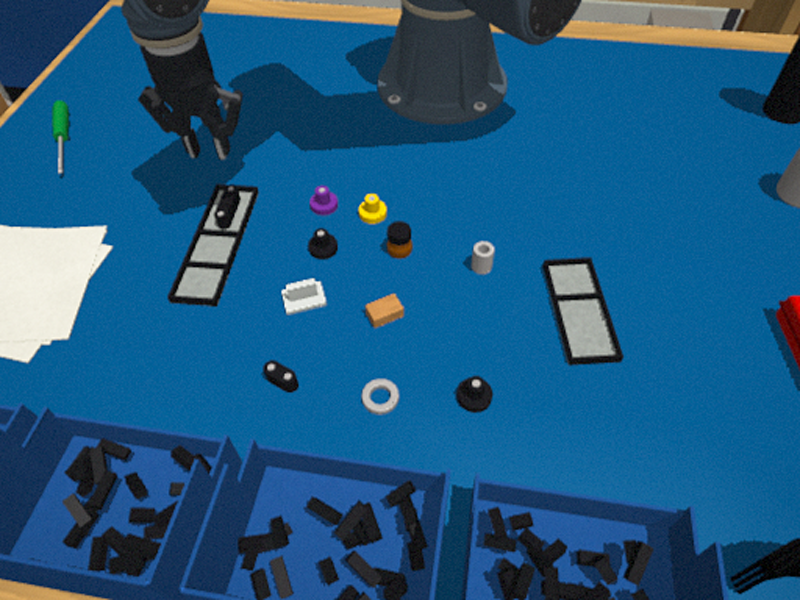

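The link lies in the large compartment, around pixel (227,205), with the arm clear. Next come the sleeve and the near disc.

Run:
```python
from act import *
from vis import *
pick(.4475,.1157,np.radians(20),.037,.6)
place(T3,.018,.037,.5)
pick(.448,-.1202,np.radians(0),.0365,.5)
place(T3,.082,.0365,.42)
x,y=.5,-.05
r.move_to([x,y,.25],best(x,y,.25,0))
comps(snap("a2","scene"),h=.02,amin=15)
```

```text
grip op 0.343 f 38.86728764511645
lifted op 0.343
contact [-0.6  0.4 -0.1]
t 15.6
grip op 0.242 f 38.86314511299133
lifted op 0.241
contact [ 0.4 -0.3 -0.6]
t 21.0
px [225 202] n 220 top 30.2 all [396.7, -285.5, 75.8, 20.9, 3.5] upper 195 [396.7, -285.6, 75.8, 20.9, 3.3] mean [ 397.7 -285. ]
px [321 193] n 78 top 36.2 all [357.2, -142.5, 21.5, 20.0, 59.0] upper 50 [357.5, -142.9, 21.1, 19.5, 14.8] mean [ 358.5 -142.1]
px [371 201] n 82 top 36.6 all [364.6, -62.1, 20.4, 19.8, -22.2] upper 52 [363.9, -62.4, 19.3, 18.7, -22.1] mean [365.  -62.3]
px [398 234] n 240 top 47.1 all [432.4, -7.5, 35.2, 34.5, -51.2] upper 156 [432.4, -7.3, 35.2, 34.4, -48.8] mean [433.7  -7.5]
px [208 237] n 198 top 45.3 all [478.3, -280.3, 30.3, 28.5, 75.1] upper 94 [478.4, -280.3, 29.8, 28.2, 81.6] mean [ 478.6 -279.5]
px [195 272] n 115 top 40.1 all [541.6, -275.4, 21.3, 20.1, 14.6] upper 71 [541.7, -276.0, 20.7, 19.8, 9.8] mean [ 542.  -275.4]
px [301 286] n 153 top 36.4 all [543.4, -124.1, 39.8, 12.5, -62.1] upper 95 [542.8, -124.4, 39.8, 11.4, -62.7] mean [ 543.8 -124.1]
px [383 306] n 160 top 22.4 all [552.7, -8.3, 43.4, 30.0, -53.3] upper 160 [552.7, -8.3, 43.4, 30.0, -53.3] mean [553.5  -8.6]
px [475 379] n 51 top 36.4 all [654.2, 124.4, 19.1, 11.3, 89.2] upper 51 [654.2, 124.4, 19.1, 11.3, 89.2] mean [654.8 124.5]
```

View pics/a2.png

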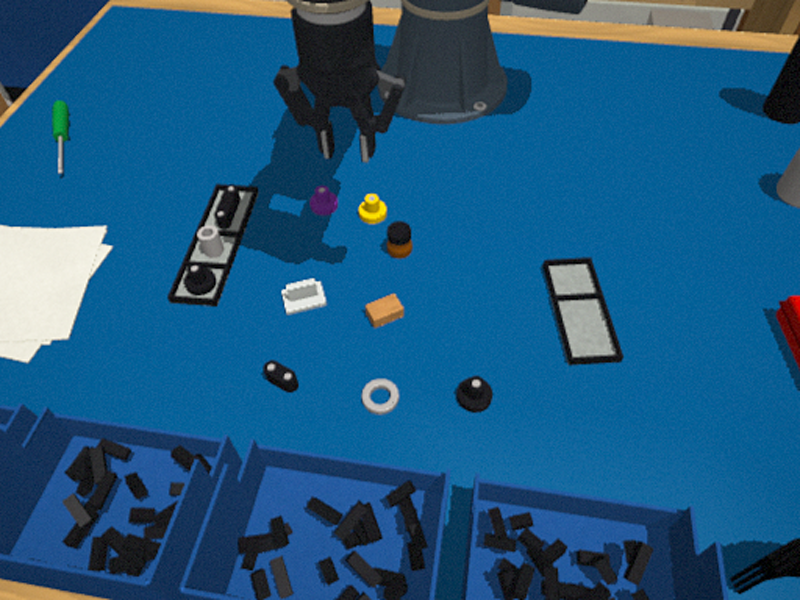

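The link (225,202), sleeve (208,237) and disc (195,272) are all in their compartments. Positions are within 2 mm of target and the top heights are right, so the first kit is complete and I'll fill the second tray.

Run:
```python
from act import *
from vis import *
pick(.5443,-.1238,np.radians(-63.5),.033,.45)
place(T2,.032,.033,.3)
pick(.660,.1252,np.radians(20),.0365,.5)
place(T2,-.050,.0365,.42)
x,y=.4,-.05
r.move_to([x,y,.3],best(x,y,.3,0))
comps(snap("a3","scene"),h=.02,amin=15)
```

```text
grip op 0.109 f 40.25651156902313
lifted op 0.107
contact [ 0.2  0.7 -0.9]
t 28.5
grip op 0.239 f 39.06223475933075
lifted op 0.239
contact [ 0.2 -0.3  0.2]
t 34.2
px [225 202] n 223 top 30.2 all [396.1, -285.6, 75.7, 21.5, 3.6] upper 193 [396.1, -285.8, 75.7, 21.2, 4.4] mean [ 397.8 -285. ]
px [321 193] n 80 top 36.0 all [357.7, -142.2, 21.5, 20.4, 55.7] upper 52 [357.7, -142.0, 21.3, 20.6, 47.7] mean [ 358.3 -142.1]
px [371 201] n 79 top 36.0 all [364.6, -63.0, 21.3, 20.0, 8.9] upper 56 [364.5, -62.6, 21.3, 19.3, 8.9] mean [365.4 -62.2]
px [398 234] n 239 top 46.8 all [433.0, -7.7, 34.5, 33.3, 24.3] upper 159 [432.8, -7.7, 34.2, 33.3, 23.5] mean [433.8  -7.6]
px [208 237] n 201 top 45.2 all [478.2, -279.9, 31.0, 28.8, 9.5] upper 96 [477.4, -280.1, 29.3, 28.6, 9.5] mean [ 478.3 -279.8]
px [575 269] n 118 top 40.0 all [457.2, 243.8, 22.6, 20.3, -41.2] upper 72 [456.9, 243.4, 21.4, 20.6, 31.6] mean [458.  243.4]
px [195 272] n 118 top 40.6 all [542.0, -275.7, 20.9, 20.6, 51.1] upper 69 [541.3, -276.0, 19.6, 19.6, 40.6] mean [ 541.9 -275.6]
px [383 306] n 168 top 22.3 all [552.9, -7.9, 44.0, 29.5, -53.2] upper 168 [552.9, -7.9, 44.0, 29.5, -53.2] mean [553.1  -8.4]
px [590 318] n 162 top 41.0 all [538.7, 262.2, 40.6, 10.9, 11.8] upper 95 [538.6, 262.3, 40.4, 10.7, 12.0] mean [539.2 261.7]
```

View pics/a3.png

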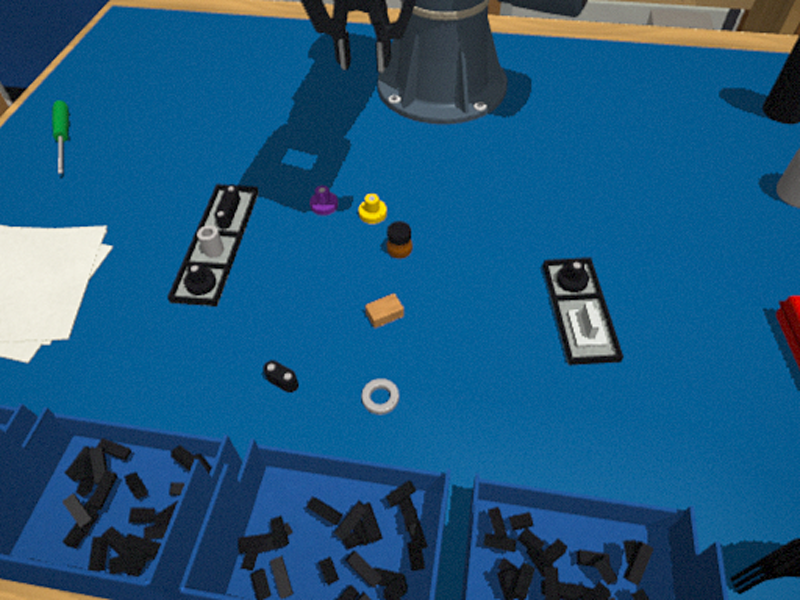

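The second tray now holds the disc (575,269) and the bracket (590,318), both flat and centred. The spares haven't moved and the arm is clear.

```bash
python3 -c "
from cell import r
r.sleep(.5); print(r.hand_in(), r.current_t())"
```

```text
the job is handed in; nothing more can be done
the job is handed in; nothing more can be done
```

Both kits are filled in the required order and the job is handed in at about 35 s of the 109 s allowed; the last image showed all five parts flat in their compartments and the spares unmoved, but the hand-in gave no verdict.

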